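# Hang the brass mallet back in its ring

## Task

Take the brass carver's mallet out of the bench block and hang it in the empty ring of the tool rack: handle first down through the ring, then press it down by feel against the grip of the ring's spring pads until its head sits fully home, flat on the ring. Do not force it: the ring is on springs that bend if pushed too hard. Ease off before you let go, and leave the other tools and the offcut where they are.

Things in the scene. Friction and masses are not known exactly. Their poses are not given: they have to be found in the camera images.
- mallet_head (a point): centre of the brass mallet's head, a plain cylinder 36 mm across and 50 mm long: its flat underside is 25 mm below this point, its top 25 mm above. The mallet (about 0.5 kg) stands upright, head up, in the middle hole of the bench block. Its z axis runs along the mallet towards the head; it is round about it. Grip it by the head. Hung home, this point rests 22 to 23.5 mm above the ring's origin.
- mallet_butt (a point): centre of the lower end of the mallet's handle, 150 mm below the head centre along the mallet's axis. The handle (dark wood, brass ferrule next to the head) is 125 mm long and 23 to 25 mm thick; its last 3 mm are rounded down to 20 mm across.
- ring: empty ring of the tool rack: steel collar, 45 mm outside, 27 mm bore, 24 mm high, nothing under it. Origin at the centre of its top face (the mouth) at rest, z up, 160 mm above the bench; +x points to the rail. Its two leaf springs let the collar give straight down, 0.5 mm per newton: this pose does not show that give. Pushed down more than 18 mm the springs bend.
- ring_pads (a point): centre of the bore at rest, 12 mm below the mouth. Here three sprung rubber pads, 5 to 20 mm below the mouth, leave 21 mm free. Their friction holds the mallet wherever it is left and drags the ring down with it: pushing it through takes a steady 7 to 16 N on top of its weight; once the head lands on the ring, the push climbs. 18 to 22 N means home. Ease off before letting go.
- rack: the tool rack, fixed: wooden foot 90 x 440 mm, two posts to 168 mm, dark steel rail 440 mm long, its top 162 mm above the bench; origin on the bench under the rail's middle, rail along the rack's y. Three rings stand 80 mm in front (-x) of the rail at y = -120, 0 and 120 mm; any of them may be the empty one.
- block: hardwood bench block, fixed, 90 x 200 x 70 mm high (long side along its y), origin at the centre of its underside. The mallet stands loosely in the middle hole (33 mm wide, 55 mm deep); a chisel stands in a slot 66 mm to the -y side of it, up to 165 mm above the bench.
- beech_mallet: turned beech mallet hanging in one of the other rings, origin at the underside of its head, on the ring's top; head 62 mm wide, 62 mm high. Leave it alone.
- plane_hammer: small hammer hanging in one of the other rings, origin at the underside of its head, on the ring's top; head 82 mm long, 32 mm wide, 26 mm high. Leave it alone.
- chisel: chisel with a yellow handle standing in the block, origin at its cutting edge, 150 mm tall, handle 25 mm thick. Leave it alone.
- offcut: light wood offcut 90 x 50 x 28 mm lying on the bench, origin under its centre. Leave it alone.
- try_square: try square with a blue stock and a 150 mm steel blade lying on the bench, 18 mm high. Leave it alone.

How it is judged:
On the way, in this order (a step that is already met when the one before it is completed fails the run):
1. the mallet is lifted clear out of the bench block (z of mallet_butt in the frame of block above 0.075 m), for 0.1 s.
2. the handle's end is through the mouth of the empty ring (z of mallet_butt in the frame of ring below -0.03 m and horizontal distance between mallet_butt and ring below 0.012 m), for 0.1 s.
At the end, for the whole second after the job is handed in: the mallet hangs at rest in the empty ring, upright within 3.4 degrees, centred within 4 mm, with its head down on the ring (head centre 19 to 24.5 mm above the ring's rest mouth: home is 22 to 23.5 mm, as its weight pulls the ring down a little), and is let go (z of mallet_head in the frame of ring between 0.019 and 0.0245 m and horizontal distance between mallet_head and ring below 0.004 m and angle between mallet_head's own z axis and vertical below 0.06 rad and linear speed of mallet below 0.01 m/s); the robot touches nothing.
It fails at once if the mallet is pressed so hard (about 36 N) that the ring gives by more than 18 mm, which bends its springs (z of mallet_head in the frame of ring below 0.007 m and horizontal distance between mallet_head and ring below 0.03 m).
It fails at once if the robot pushes on the ring bracket or the rack with more than 10 N (contact force between any of the arm, the fingers and ring above 10 N or contact force between any of the arm, the fingers and rack above 10 N).
It fails at once if another tool or piece on the bench is moved by more than 20 mm (distance of any of beech_mallet, plane_hammer, chisel, offcut, try_square from where it was at the start of the episode above 0.02 m).
It also fails if it takes over 67 s, if anything falls off the work surface, if the arm or the gripper's body presses on something with over 40 N, if the wrist force passes 120 N, or if a joint passes its speed limit or range.

## Robot

A 6-joint arm with a two-finger parallel gripper is mounted at the origin on the work surface. World frame = base frame: x ahead of the robot, y to its left, z up, the work surface at z = 0. Lengths are in m, angles in rad, forces in N, time in s.
With the tool pointing down it reaches from about 0.35 to 0.775 m from the base axis. Payload 7.3 kg.
Tool frame: the origin (TCP) lies on the centre line of the jaws, within the pads' length; the fingertips stand 17 mm ahead of it and the grasp point (between the pads) lies 2 mm behind it (robot.tip_extent is the distance from the TCP to the fingertips, in m); z points along the fingers, y is the line along which they close (so a half turn about z gives the same grasp; the last joint's range is limited). The gripper opens to 92 mm and grips with 3 to 60 N. Pads are 19 mm wide; open, the fingers measure 130 mm over their backs; the gripper's body (75 mm by 190 mm) begins 47 mm behind the grasp point.
Start: joints at [-1.397, 0.342, 1.524, -0, 1.275, -0.146], TCP at [0.165, -0.498, 0.217] pointing down, gripper open.
Joint ranges: [-2.53, 2.53], [-0.77, 2.02], [0.04, 2.7], [-1, 4.14], [0.28, 2.66], [-3.11, 3.11]. Speed limits (rad/s): [2.57, 2.57, 3.14, 3.14, 3.14, 3.14].

## Interface

Orientations are given as [roll, pitch, yaw] about the fixed x, y, z axes, in that order (R = Rz(yaw) Ry(pitch) Rx(roll)).
In Python, from cell import robot gives the robot as it stands.
- The arm moves only by the tool step_arm, never from a script. Its argument "motion" is a list of rows, each a list of 2 entries, a list of its own where there are three numbers: the shift along the tool's x, y, z in units of 60 mm (1.0 is 60 mm), then the turn about the tool's z in rad. In form: [[[x, y, z], spin], ...]. A call has 1 to 10 rows; each row is the pose to reach, as a shift and turn from the pose commanded when the call began, along the tool's axes at that moment; what a row does not reach only later rows make up. A row lasts 1/8 s, in which the tool goes at most 62.5 mm and 10.7 degrees, less where a joint would pass 70% of its speed; a pose out of reach is approached as far as the arm can. A call with a gripper value outside its range is refused whole. "hand" is the closure in counts, from 0 (fully open) to 255 (shut), set as the call begins (left out, the last holds). The fingers move at their own pace and stop on an object; "squeeze" is the grip in N (left out, the last holds). Time passes only in rows, so rows that repeat a pose let the fingers close. It gives the time, the measured TCP pose, the force, the opening and the grip force at its end, in the units of the state.
- robot.observe(): the state, without advancing time (a new reading comes with each control period).
- robot.read_camera(name): name is "scene" or "top"; returns a dict with "pixels" (480x640x3 uint8, red, green, blue), "intrinsics" (3x3 intrinsics, pixels), "k1" (the pictures are not rectified: a ray, as slopes to the right and down, at radius r is drawn at 1 + k1 r^2 times it, then the intrinsics apply), "xyz" and "rotation" of the camera in the world. Camera axes: x right, y up, looking along -z (the intrinsics and any distortion apply to the point x, -y, -z); pixel columns grow to the right and rows downward; lengths in m; the calibration is good to about 2 mm. A picture is of the moment at which its call begins. There is no depth.
- robot.hand_in(): hands the job in; it is judged then, once.
The state is a dict: "time": time; "qpos": joint angles; "qvel": joint speeds; "joint_efforts": joint torques, N m; "tool_pos": TCP position; "tool_rot": TCP orientation; "contact_force": force on the tool from outside, world axes, zero at the start; "torque": the same for the moment, N m; "opening": finger opening in m; "grip_force": force on a finger pad.
Only numpy, scipy, OpenCV 4.12 (cv2) and the standard library are available. Lean on these libraries where they do the work, as an engineer would, in place of code of your own. Each camera call takes 0.05 s, during which the arm holds its last target. There are 200 camera calls.

## Working session

There is one attempt and no reset: what is moved stays moved. The work goes in short steps, Python scripts to look and compute and a tool call to move; the robot and the scene stay as the last step left them, time stands still between calls to the robot, and variables do not carry over. Pictures are saved under pics/ and viewed, at most 10 in all, crops included, and the job is handed in when it is done.

Besides the shell and the picture viewer there is one more tool, called after "Request:" as name([rows], argument=value, ...), one row to a line, values as JSON. step_arm: Moves the arm, as the interface text tells. Its arguments: {"type":"object","properties":{"motion":{"type":"array"},"hand":{"type":"number"},"squeeze":{"type":"number"}},"required":["motion"]}

```bash
ls; mkdir -p pics
python3 - <<'E'
from cell import robot
import cv2,pickle
for n in("scene","top"):
    c=robot.read_camera(n); pickle.dump(c,open(n+".pkl","wb")); cv2.imwrite(f"pics/{n}0.png",c["pixels"][:,:,::-1]); print(n,c["intrinsics"],c["k1"],c["xyz"],c["rotation"])
print(robot.observe())
E
```

```text
pics
scene [[434.30429276   0.         322.35069897]
 [  0.         434.30429276 242.92342003]
 [  0.           0.           1.        ]] -0.05636798512842713 [1.01316517 0.51971147 0.79447202] [0.83891925 0.00744802 2.47202736]
top [[520.89935541   0.         320.09604103]
 [  0.         520.89935541 241.67482669]
 [  0.           0.           1.        ]] -0.027772852761643253 [ 0.36885081 -0.06832928  1.05197744] [ 0.18328276  0.02463092 -1.5450859 ]
{'time': 0.1, 'qpos': array([-1.39701442e+00,  3.42674727e-01,  1.52490718e+00, -1.09409143e-05,
        1.27541635e+00, -1.45987928e-01]), 'qvel': array([ 1.47549357e-03, -1.50854487e-03, -9.47467445e-04,  1.50956742e-03,
       -1.09332514e-03,  8.26840203e-05]), 'joint_efforts': array([ 1.81926644e-03, -4.32003272e+01, -2.44692779e+01,  7.18835159e-02,
        5.26103773e-02, -5.97960388e-05]), 'tool_pos': array([ 0.16499091, -0.49800456,  0.21640822]), 'tool_rot': array([-3.14020048e+00, -1.94121113e-04,  3.19772890e-01]), 'contact_force': array([ 0.75085174, -0.61662992,  0.61867487]), 'torque': array([-0.01323407,  0.05142991,  0.03895635]), 'grip_force': 0.0, 'opening': 0.09192539094482698}
```

View pics/scene0.png

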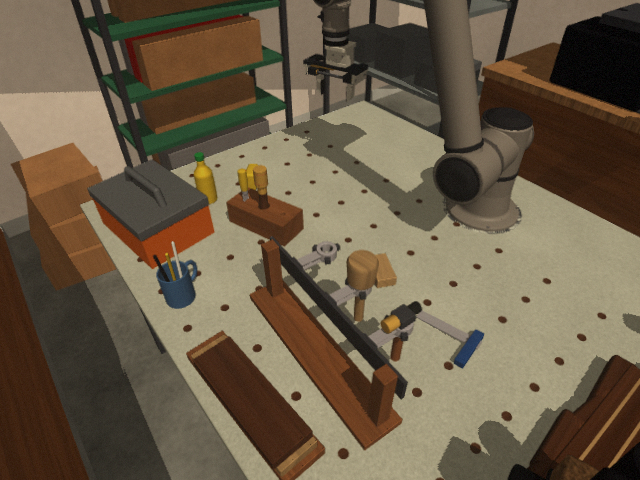

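View pics/top0.png

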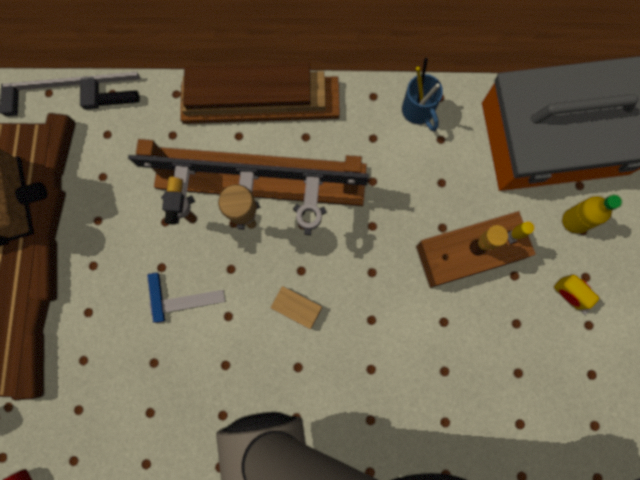

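The scene view shows the rack, with the empty ring at about (326,250), and the block at about (265,215). In the top view the empty ring is at about (308,216), the brass mallet head at (494,237) and the chisel at (525,231). I'll enlarge both for accurate pixels.

Run:
```python
import cv2,numpy as np
s=cv2.imread("pics/scene0.png");t=cv2.imread("pics/top0.png")
def crop(i,x,y,w,h,k):return cv2.resize(i[y:y+h,x:x+w],None,fx=k,fy=k,interpolation=cv2.INTER_CUBIC)
a=crop(t,285,195,50,40,8);b=crop(t,410,205,50*2.5.__int__() if 0 else 130,90,4)
# top: ring (x0=285,y0=195,k=8) ; block (410,205,k4)
c=crop(s,295,230,50,40,8);d=crop(s,220,155,90,95,4)
out=np.zeros((720,940,3),np.uint8)
o1=np.zeros((600,800,3),np.uint8)
o1[:320,:400]=a;o1[:320,400:800]=c
cv2.imwrite("pics/ring.png",o1[:320])
o2=np.zeros((380,800,3),np.uint8);b=crop(t,430,205,105,90,4);o2[:360,:420]=b;o2[:380,430:790]=d
cv2.imwrite("pics/block.png",o2)
```

```text
(no output)
```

View pics/ring.png

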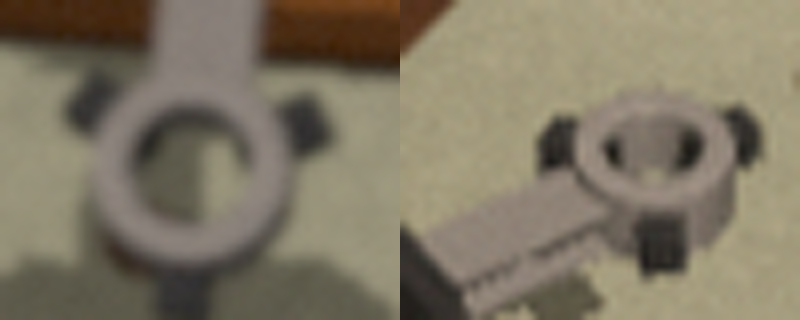

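View pics/block.png

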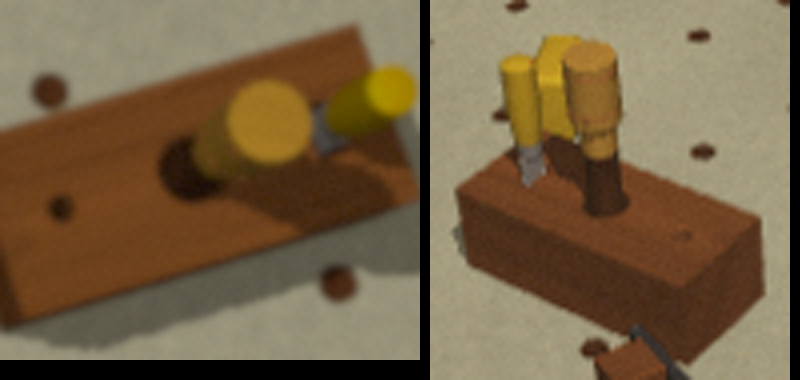

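The empty ring's mouth centre is at top (308.5,215.3) and scene (326.4,248.1). The mallet's top face is at top (497.1,235.1) and scene (260.4,168.6), and the mallet looks a little tilted or loose in its hole. The block runs obliquely, with the chisel at its -y end.

```bash
cat > h.py <<'E'
import numpy as np,pickle,cv2
from scipy.spatial.transform import Rotation as R
def cam(c):
    M=R.from_euler('xyz',c["rotation"]).as_matrix()@np.diag([1,-1,-1]); return M,np.array(c["xyz"])
def dist(c): return np.array([c["k1"],0,0,0.])
def ray(c,p):
    M,o=cam(c); q=cv2.undistortPoints(np.array([[p]],float),c["intrinsics"],dist(c))[0,0]
    return o,M@np.array([q[0],q[1],1])
def atz(c,p,z): o,d=ray(c,p); return o+d*(z-o[2])/d[2]
def proj(c,X):
    M,o=cam(c); return cv2.projectPoints((np.atleast_2d(X)-o)@M,np.zeros(3),np.zeros(3),c["intrinsics"],dist(c))[0][:,0]
def tri(rs):
    A=sum(np.eye(3)-np.outer(d,d)/(d@d) for o,d in rs); b=sum((np.eye(3)-np.outer(d,d)/(d@d))@o for o,d in rs); return np.linalg.solve(A,b)
E
python3 - <<'E'
from h import *
s,t=[pickle.load(open(n+".pkl","rb")) for n in("scene","top")]
np.set_printoptions(precision=4,suppress=True)
for n,a,b,z in(("ring",(308.5,215.3),(326.4,248.1),.16),("malletTop",(497.1,235.1),(260.4,168.6),.19)):
    print(n,tri([ray(t,a),ray(s,b)]),atz(t,a,z),atz(s,b,z))
d=atz(t,(135,160),.162)-atz(t,(365,178),.162);print("rack yaw",np.arctan2(-d[0],d[1]))
p,q=atz(t,(430.1,237.1),.07),atz(t,(518.9,210.9),.07);d=p-q;print("block yaw",np.arctan2(-d[0],d[1]),p,q)
print("hole mid top view",atz(t,(430+195/4,205+165/4),.07), "scene handle at block", atz(s,(220+(605-430)/4,155+207/4),.07))
E
```

```text
ring [ 0.5808 -0.0203  0.158 ] [ 0.5804 -0.0205  0.16  ] [ 0.5821 -0.0185  0.16  ]
malletTop [ 0.545  -0.3394  0.189 ] [ 0.5456 -0.3398  0.19  ] [ 0.5453 -0.3368  0.19  ]
rack yaw -0.06459884323609436
block yaw 0.3106377197103772 [ 0.5636 -0.2497  0.07  ] [ 0.6187 -0.4214  0.07  ]
hole mid top view [ 0.5478 -0.342   0.07  ] scene handle at block [ 0.5501 -0.3346  0.07  ]
```

Request:
step_arm([
  [[0.4,0,-0.5],-0.1],
  [[1.2,-0.1,-0.7],-0.27],
  [[2.0,-0.2,-0.7],-0.44],
  [[2.8,-0.25,-0.7],-0.61],
  [[3.6,-0.3,-0.7],-0.78],
  [[4.4,-0.35,-0.7],-0.95],
  [[5.2,-0.4,-0.7],-1.12],
  [[6.0,-0.45,-0.7],-1.29],
  [[6.6,-0.5,-0.7],-1.46],
  [[6.845,-0.525,-0.7],-1.56],
], hand=0, squeeze=40)

```text
time: 1.35
tool_pos: [0.5467, -0.3379, 0.258]
tool_rot: [-3.141, -0.001, 1.886]
contact_force: [0.2, -0.4, 0.1]
opening: 0.0918
grip_force: 0.0
```

Request:
step_arm([
  [[0,0,0],0],
  [[0,0,0],0],
])

```text
time: 1.6
tool_pos: [0.5444, -0.3397, 0.2587]
tool_rot: [-3.141, -0.0, 1.877]
contact_force: [-0.3, -0.7, -0.1]
opening: 0.0917
grip_force: 0.0
```

Request:
step_arm([
  [[0,0,0.25],0],
  [[0,0,0.5],0],
  [[0,0,0.75],0],
  [[0,0,1.0],0],
  [[0,0,1.2],0],
  [[0,0,1.35],0],
  [[0,0,1.42],0],
  [[0,0,1.42],0],
])

```text
time: 2.6
tool_pos: [0.5451, -0.3394, 0.1738]
tool_rot: [-3.142, 0.0, 1.88]
contact_force: [-0.3, 0.3, 0.1]
opening: 0.0924
grip_force: 0.0
```

Request:
step_arm([
  [[0,0,0],0],
  [[0,0,0],0],
  [[0,0,0],0],
  [[0,0,0],0],
  [[0,0,0],0],
  [[0,0,0],0],
  [[0,0,0],0],
  [[0,0,0],0],
], hand=255, squeeze=45)

```text
time: 3.6
tool_pos: [0.5451, -0.3394, 0.1738]
tool_rot: [-3.142, 0.0, 1.88]
contact_force: [-0.1, -0.3, -0.2]
opening: 0.0338
grip_force: 45.0
```

Request:
step_arm([
  [[0,0,-0.2],0],
  [[0,0,-0.5],0],
  [[0,0,-0.9],0],
  [[0,0,-1.4],0],
  [[0,0,-1.9],0],
  [[0,0,-2.3],0],
  [[0,0,-2.5],0],
  [[0,0,-2.5],0],
  [[0,0,-2.5],0],
])

```text
time: 4.72
tool_pos: [0.5447, -0.3391, 0.3224]
tool_rot: [-3.14, -0.002, 1.88]
contact_force: [-0.2, -0.6, -4.2]
opening: 0.0343
grip_force: 45.0
```

Run:
```python
from h import *
from cell import robot
s=robot.read_camera("scene");t=robot.read_camera("top");o=robot.observe();print(o["tool_pos"],o["tool_rot"],o["contact_force"],o["torque"],o["opening"])
x,y=proj(s,o["tool_pos"]-[0,0,.06])[0].astype(int); u,v=proj(t,o["tool_pos"]-[0,0,.06])[0].astype(int); print(x,y,u,v)
a=cv2.resize(s["pixels"][y-70:y+70,x-50:x+50],None,fx=4,fy=4);b=cv2.resize(t["pixels"][v-70:v+70,u-50:u+50],None,fx=4,fy=4)
cv2.imwrite("pics/grip.png",np.hstack([a,b])[:,:,::-1])
```

```text
[ 0.54473695 -0.33914842  0.32246495] [-3.14019820e+00 -1.98379164e-03  1.87976726e+00] [ 0.09164339 -0.21118152 -4.37098487] [-0.04684355 -0.09645052 -0.04340997] 0.03409459877298335
257 143 511 226
```

View pics/grip.png

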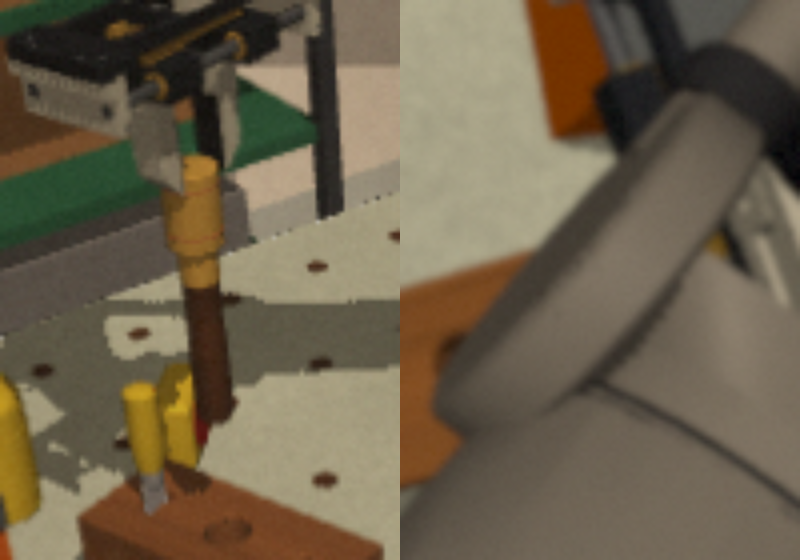

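The mallet is held by the upper half of its head and is clear of the block. Its axis runs in the crop from (196,165) at the top, through (194,240) at the head rim and (204,290), to (213,405) near the butt. I'll compare this with the projection of an upright mallet.

```bash
python3 - <<'E'
from h import *
s=pickle.load(open("scene.pkl","rb"))
p=np.array([.5447,-.3391,.3224]); n=lambda X:(proj(s,X)-[207,73]+.5)*4-.5
np.set_printoptions(precision=1,suppress=True)
for off in (-.035,-.01,.015,.035,.0,):pass
tx=np.array([np.cos(1.88),np.sin(1.88),0])
h=p-[0,0,.009]
for tilt in(0,.05,.1):
  a=np.array([0,0,1])*np.cos(tilt)+tx*np.sin(tilt)
  print(tilt,n(np.array([h+a*k for k in(.025,-.025,-.06,-.10,-.15)])).tolist())
E
python3 - <<'E'
import cv2
i=cv2.imread("pics/grip.png")[:,:400]
import numpy as np
for y in (175,200,220,238,260,275,295,310,325,340,355,370,385,400,410):
    print(y,[tuple(int(v) for v in i[y,x][::-1]) for x in range(154,250,8)] if y in(220,295,370) else "", )
E
```

```text
0 [[189.0186117003351, 167.9888523435569], [197.89740809317095, 244.35752299691808], [203.83345441217284, 295.178113184499], [210.35119930227643, 350.76581061589286], [218.12059029783495, 416.74348000731425]]
0.05 [[190.6272031336871, 168.53835427318643], [196.3339288020636, 243.78574434927066], [200.1538173754293, 293.774126750792], [204.3520405949373, 348.3738965819962], [209.3617177775866, 413.0751008071827]]
0.1 [[192.2447601834217, 169.18550380408522], [194.7650427673741, 243.12344037621688], [196.46658352752775, 292.16409990846773], [198.3495615416923, 345.658761843594], [200.61354642458673, 408.95718770728934]]
175 
200 
220 [(97, 88, 77), (87, 72, 56), (99, 72, 30), (131, 91, 38), (144, 103, 42), (145, 103, 41), (143, 103, 42), (133, 93, 38), (113, 80, 33), (86, 76, 63), (87, 78, 69), (88, 78, 70)]
238 
260 
275 
295 [(166, 159, 128), (167, 159, 128), (162, 154, 124), (158, 148, 120), (56, 44, 30), (50, 30, 18), (57, 33, 20), (54, 33, 19), (46, 31, 21), (86, 72, 54), (88, 73, 56), (121, 113, 88)]
310 
325 
340 
355 
370 [(97, 92, 73), (95, 87, 60), (103, 80, 22), (102, 81, 21), (101, 80, 22), (46, 31, 18), (53, 33, 21), (61, 37, 22), (62, 39, 21), (54, 35, 26), (94, 88, 67), (95, 89, 71)]
385 
400 
410
```

The mallet is upright within about 1° and centred in the jaws. Next I carry it above the ring.

Request:
step_arm([
  [[0.1,0.05,-0.4],0],
  [[0.6,0.3,-0.65],0.05],
  [[1.2,0.55,-0.67],0.1],
  [[1.8,0.8,-0.67],0.16],
  [[2.5,1.1,-0.67],0.22],
  [[3.2,1.4,-0.67],0.28],
  [[3.9,1.75,-0.67],0.33],
  [[4.5,2.0,-0.67],0.37],
  [[4.8,2.15,-0.67],0.374],
  [[4.88,2.19,-0.67],0.374],
])

```text
time: 6.08
tool_pos: [0.5811, -0.0192, 0.3635]
tool_rot: [-3.141, -0.0, 1.508]
contact_force: [-0.4, -0.2, -4.1]
opening: 0.0338
grip_force: 45.0
```

Request:
step_arm([
  [[0,0,0],0],
  [[0,0,0],0],
  [[0,0,0],0],
])

```text
time: 6.45
tool_pos: [0.5811, -0.0214, 0.364]
tool_rot: [-3.142, 0.0, 1.505]
contact_force: [-0.5, -0.4, -4.7]
opening: 0.0341
grip_force: 45.0
```

Run:
```python
from h import *
from cell import robot
s=robot.read_camera("scene");t=robot.read_camera("top");o=robot.observe();print(o["tool_pos"],o["tool_rot"],o["contact_force"],o["opening"])
b=o["tool_pos"]-[0,0,.159]
x,y=proj(s,b)[0].astype(int); u,v=proj(t,b)[0].astype(int); print(x,y,u,v,proj(s,b),proj(s,np.array([[.5808,-.0203,.16]])))
print(x-50,y-80,u-50,v-70)
a=cv2.resize(s["pixels"][y-80:y+60,x-50:x+50],None,fx=4,fy=4,interpolation=cv2.INTER_CUBIC);b=cv2.resize(t["pixels"][v-70:v+70,u-50:u+50],None,fx=4,fy=4)
cv2.imwrite("pics/over.png",np.hstack([a,b])[:,:,::-1])
```

```text
[ 0.58111428 -0.02110501  0.36399325] [-3.14154569e+00  1.28506460e-04  1.50483503e+00] [-0.28669354 -0.0164337  -3.42709042] 0.03420200123846553
325 231 307 208 [[325.93577352 231.41786755]] [[326.32255732 247.40241163]]
275 151 257 138
```

View pics/over.png

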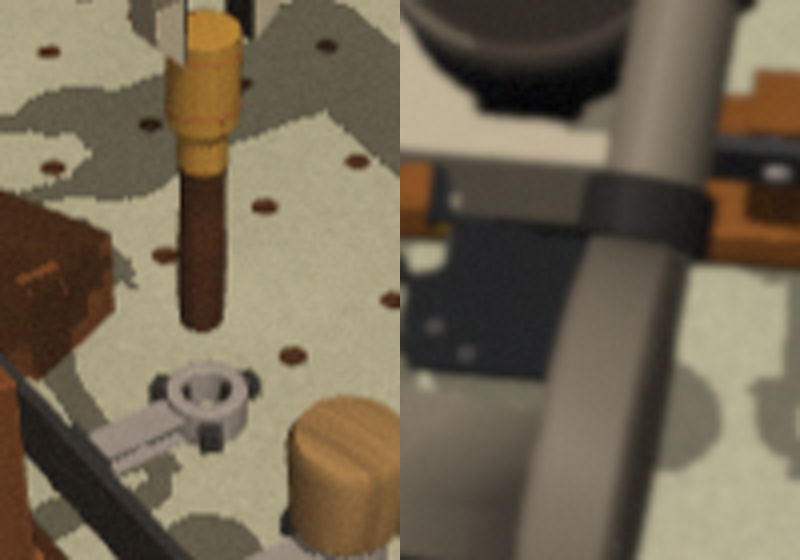

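The mallet hangs just over the empty ring in the scene view: handle axis at crop x≈202.5, bore centre at (206.5,389), and head top face centred near (204,32). The top view is blocked by the arm. I'll check the rows and the shift per mm.

Run:
```python
from h import *
np.set_printoptions(precision=2,suppress=True)
s=pickle.load(open("scene.pkl","rb"))
p=np.array([.5811,-.0211,.3640]); n=lambda X:(proj(s,X)-[275,151]+.5)*4-.5
h=p-[0,0,.009]
print("top",n(h+[0,0,.025]),"headbot",n(h-[0,0,.025]),"butt",n(h-[0,0,.15]),"ringlevel",n(p*[1,1,0]+[0,0,.16]), n(np.array([.5808,-.0203,.16])))
a=np.linspace(0,2*np.pi,73);c=np.c_[np.cos(a),np.sin(a),0*a]
for nm,ctr,r in(("toprim",h+[0,0,.025],.018),("botrim",h-[0,0,.025],.018),("buttrim",h-[0,0,.147],.0115),("buttend",h-[0,0,.15],.010),("bore",np.array([.5808,-.0203,.16]),.0135),("outer",np.array([.5808,-.0203,.16]),.0225)):
    q=n(ctr+c*r);print(nm,q.min(0),q.max(0))
for d in([.001,0,0],[0,.001,0]):print(n(h-[0,0,.15]+d)-n(h-[0,0,.15]))
```

```text
top [[204.5   31.49]] headbot [[204.75 123.04]] butt [[205.27 323.16]] ringlevel [[205.43 386.57]] [[206.79 387.11]]
toprim [165.13  11.31] [243.92  52.39]
botrim [166.93 102.14] [242.61 144.65]
buttrim [183.24 304.67] [227.29 333.16]
buttend [186.17 310.86] [224.38 335.65]
bore [181.82 370.4 ] [231.78 404.18]
outer [165.18 359.46] [248.45 415.76]
[[-1.49  0.78]]
[[1.2  0.97]]
```

Request:
step_arm([
  [[0.02,0,0.15],0],
  [[0.042,0.006,0.35],0],
  [[0.042,0.006,0.5],0],
  [[0.042,0.006,0.61],0],
  [[0.042,0.006,0.61],0],
  [[0.042,0.006,0.61],0],
  [[0.042,0.006,0.61],0],
])

```text
time: 7.42
tool_pos: [0.5819, -0.018, 0.3279]
tool_rot: [3.141, 0.0, 1.506]
contact_force: [0.3, -0.5, -4.8]
opening: 0.0343
grip_force: 45.0
```

Run:
```python
from h import *
from cell import robot
s=robot.read_camera("scene");o=robot.observe();print(o["tool_pos"],o["tool_rot"],o["contact_force"],o["opening"])
x0,y0=300,180
im=np.mean([robot.read_camera("scene")["pixels"].astype(float) for _ in range(4)],0).astype(np.uint8)
a=cv2.resize(im[y0:y0+90,x0:x0+50],None,fx=6,fy=6,interpolation=cv2.INTER_CUBIC)
b=a.copy();h=o["tool_pos"]-[0,0,.009];an=np.linspace(0,2*np.pi,73);c=np.c_[np.cos(an),np.sin(an),0*an]
for ctr,r in((h-[0,0,.025],.018),(h-[0,0,.147],.0115),(np.array([.5808,-.0203,.16]),.0135),(np.array([.5808,-.0203,.16]),.0225)):
    q=(proj(s,ctr+c*r)-[x0,y0]+.5)*6-.5;print(q.min(0).round(1),q.max(0).round(1));cv2.polylines(b,[q.round().astype(np.int32)],True,(0,255,0),1)
cv2.imwrite("pics/over2.png",np.hstack([a,b])[:,:,::-1])
```

```text
[ 0.58185045 -0.01804255  0.32779931] [3.14074095e+00 1.85030290e-04 1.50575662e+00] [-0.11377469 -0.41066957 -4.658126  ] 0.034039511357213566
[106.4  76.7] [217. 142.]
[129.8 365.7] [194.3 408.9]
[123.  381.9] [197.9 432.5]
[ 98.  365.4] [222.9 449.9]
```

View pics/over2.png

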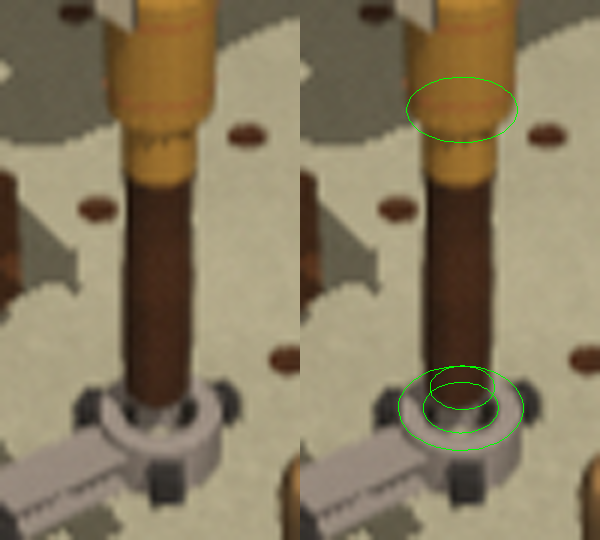

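The handle axis near the butt is at about x=159 and the ring at about 161 in the 6x crop, so only about 1 mm of correction is needed. I'll apply it and enter the mouth gently.

Request:
step_arm([
  [[-0.01,-0.018,0],0],
  [[-0.01,-0.018,0.05],0],
  [[-0.01,-0.018,0.1],0],
  [[-0.01,-0.018,0.15],0],
  [[-0.01,-0.018,0.18],0],
  [[-0.01,-0.018,0.21],0],
  [[-0.01,-0.018,0.21],0],
])

```text
time: 8.55
tool_pos: [0.5805, -0.0185, 0.3147]
tool_rot: [-3.141, 0.0, 1.506]
contact_force: [0.4, -1.2, -3.9]
opening: 0.0341
grip_force: 45.0
```

Request:
step_arm([
  [[0,0,0.03],0],
  [[0,0,0.06],0],
  [[0,0,0.09],0],
  [[0,0,0.12],0],
  [[0,0,0.12],0],
])

```text
time: 9.18
tool_pos: [0.5807, -0.0185, 0.308]
tool_rot: [3.141, 0.0, 1.506]
contact_force: [-0.6, -0.0, -1.1]
opening: 0.034
grip_force: 45.0
```

Request:
step_arm([
  [[0,0,0.04],0],
  [[0,0,0.08],0],
  [[0,0,0.12],0],
  [[0,0,0.16],0],
  [[0,0,0.2],0],
  [[0,0,0.2],0],
])

```text
time: 9.93
tool_pos: [0.5805, -0.0186, 0.2952]
tool_rot: [-3.141, 0.0, 1.506]
contact_force: [1.0, 0.2, -1.8]
opening: 0.034
grip_force: 45.0
```

Request:
step_arm([
  [[0,0,0.04],0],
  [[0,0,0.08],0],
  [[0,0,0.12],0],
  [[0,0,0.16],0],
  [[0,0,0.2],0],
  [[0,0,0.2],0],
])

```text
time: 10.68
tool_pos: [0.5809, -0.0185, 0.2844]
tool_rot: [3.14, 0.0, 1.506]
contact_force: [-0.4, 0.0, 4.9]
opening: 0.0345
grip_force: 45.0
```

Request:
step_arm([
  [[0,0,0.04],0],
  [[0,0,0.08],0],
  [[0,0,0.12],0],
  [[0,0,0.16],0],
  [[0,0,0.2],0],
  [[0,0,0.24],0],
  [[0,0,0.28],0],
  [[0,0,0.32],0],
  [[0,0,0.32],0],
])

```text
time: 11.8
tool_pos: [0.5811, -0.0185, 0.2654]
tool_rot: [3.139, 0.0, 1.506]
contact_force: [0.5, -0.0, 4.7]
opening: 0.0341
grip_force: 45.0
```

Request:
step_arm([
  [[0,0,0.04],0],
  [[0,0,0.08],0],
  [[0,0,0.12],0],
  [[0,0,0.16],0],
  [[0,0,0.2],0],
  [[0,0,0.24],0],
  [[0,0,0.28],0],
  [[0,0,0.32],0],
  [[0,0,0.32],0],
])

```text
time: 12.92
tool_pos: [0.581, -0.0185, 0.2459]
tool_rot: [3.14, 0.0, 1.506]
contact_force: [0.8, -0.0, 4.0]
opening: 0.0337
grip_force: 45.0
```

Request:
step_arm([
  [[0,0,0.04],0],
  [[0,0,0.08],0],
  [[0,0,0.12],0],
  [[0,0,0.16],0],
  [[0,0,0.2],0],
  [[0,0,0.24],0],
  [[0,0,0.28],0],
  [[0,0,0.32],0],
  [[0,0,0.32],0],
])

```text
time: 14.05
tool_pos: [0.581, -0.0185, 0.2264]
tool_rot: [3.14, 0.0, 1.506]
contact_force: [1.3, -0.1, 4.0]
opening: 0.0345
grip_force: 45.0
```

Request:
step_arm([
  [[0,0,0.04],0],
  [[0,0,0.08],0],
  [[0,0,0.12],0],
  [[0,0,0.16],0],
  [[0,0,0.2],0],
  [[0,0,0.24],0],
  [[0,0,0.28],0],
  [[0,0,0.3],0],
  [[0,0,0.3],0],
])

```text
time: 15.18
tool_pos: [0.5808, -0.0185, 0.2081]
tool_rot: [3.141, 0.0, 1.506]
contact_force: [1.4, 0.9, 5.3]
opening: 0.0339
grip_force: 45.0
```

Request:
step_arm([
  [[0,0,0.03],0],
  [[0,0,0.06],0],
  [[0,0,0.09],0],
  [[0,0,0.12],0],
  [[0,0,0.15],0],
  [[0,0,0.15],0],
])

```text
time: 15.92
tool_pos: [0.5809, -0.0186, 0.1992]
tool_rot: [3.141, 0.0, 1.506]
contact_force: [1.0, -0.5, 6.3]
opening: 0.0341
grip_force: 45.0
```

Request:
step_arm([
  [[0,0,0.02],0],
  [[0,0,0.04],0],
  [[0,0,0.06],0],
  [[0,0,0.06],0],
])

```text
time: 16.42
tool_pos: [0.581, -0.0186, 0.1959]
tool_rot: [3.14, 0.0, 1.506]
contact_force: [2.3, -0.3, 7.0]
opening: 0.034
grip_force: 45.0
```

Request:
step_arm([
  [[0,0,0.02],0],
  [[0,0,0.04],0],
  [[0,0,0.06],0],
  [[0,0,0.06],0],
])

```text
time: 16.92
tool_pos: [0.581, -0.0186, 0.1923]
tool_rot: [3.14, 0.0, 1.506]
contact_force: [1.1, -0.3, 7.5]
opening: 0.034
grip_force: 45.0
```

Request:
step_arm([
  [[0,0,0.02],0],
  [[0,0,0.04],0],
  [[0,0,0.05],0],
  [[0,0,0.05],0],
])

```text
time: 17.42
tool_pos: [0.5811, -0.0186, 0.1893]
tool_rot: [3.14, 0.0, 1.506]
contact_force: [1.3, 0.6, 7.2]
opening: 0.0339
grip_force: 45.0
```

Request:
step_arm([
  [[0,0,0.02],0],
  [[0,0,0.04],0],
  [[0,0,0.05],0],
  [[0,0,0.05],0],
])

```text
time: 17.92
tool_pos: [0.5813, -0.0184, 0.1868]
tool_rot: [3.139, 0.0, 1.506]
contact_force: [1.4, 1.0, 9.8]
opening: 0.0343
grip_force: 45.0
```

Request:
step_arm([
  [[0,0,0.02],0],
  [[0,0,0.03],0],
  [[0,0,0.03],0],
])

```text
time: 18.3
tool_pos: [0.5813, -0.0185, 0.1855]
tool_rot: [3.139, 0.0, 1.506]
contact_force: [1.0, 0.2, 11.5]
opening: 0.0339
grip_force: 45.0
```

Request:
step_arm([
  [[0,0,0.02],0],
  [[0,0,0.03],0],
  [[0,0,0.03],0],
])

```text
time: 18.68
tool_pos: [0.5814, -0.0185, 0.1841]
tool_rot: [3.138, 0.0, 1.506]
contact_force: [0.0, 1.2, 14.1]
opening: 0.0345
grip_force: 45.0
```

Request:
step_arm([
  [[0,0,0.02],0],
  [[0,0,0.03],0],
  [[0,0,0.03],0],
  [[0,0,0.03],0],
])

```text
time: 19.18
tool_pos: [0.5814, -0.0185, 0.1828]
tool_rot: [3.138, 0.0, 1.506]
contact_force: [-1.5, 1.4, 16.6]
opening: 0.0341
grip_force: 45.0
```

Request:
step_arm([
  [[0,0,0.01],0],
  [[0,0,0.02],0],
  [[0,0,0.02],0],
  [[0,0,0.02],0],
])

```text
time: 19.68
tool_pos: [0.5814, -0.0184, 0.182]
tool_rot: [3.138, 0.0, 1.506]
contact_force: [-1.6, 2.3, 18.7]
opening: 0.0342
grip_force: 45.0
```

Request:
step_arm([
  [[0,0,0.015],0],
  [[0,0,0.015],0],
  [[0,0,0.015],0],
])

```text
time: 20.05
tool_pos: [0.5815, -0.0184, 0.1812]
tool_rot: [3.137, 0.0, 1.506]
contact_force: [-1.6, 1.3, 19.9]
opening: 0.0342
grip_force: 45.0
```

Request:
step_arm([
  [[0,0,-0.03],0],
  [[0,0,-0.06],0],
  [[0,0,-0.09],0],
  [[0,0,-0.12],0],
  [[0,0,-0.15],0],
  [[0,0,-0.15],0],
  [[0,0,-0.15],0],
])

```text
time: 20.92
tool_pos: [0.5812, -0.0185, 0.188]
tool_rot: [3.14, -0.0, 1.506]
contact_force: [2.1, 0.3, 6.8]
opening: 0.034
grip_force: 45.0
```

Request:
step_arm([
  [[0,0,-0.03],0],
  [[0,0,-0.06],0],
  [[0,0,-0.078],0],
  [[0,0,-0.078],0],
  [[0,0,-0.078],0],
])

```text
time: 21.55
tool_pos: [0.5811, -0.0185, 0.1915]
tool_rot: [3.141, -0.0, 1.506]
contact_force: [5.4, -0.6, 0.1]
opening: 0.0338
grip_force: 45.0
```

Request:
step_arm([
  [[0,0.01,0],0],
  [[0,0.01,0],0],
  [[0,0.01,0],0],
])

```text
time: 21.92
tool_pos: [0.5811, -0.0185, 0.1917]
tool_rot: [-3.141, -0.0, 1.506]
contact_force: [5.2, 0.8, -0.6]
opening: 0.0338
grip_force: 45.0
```

Run:
```python
from h import *
from cell import robot
s=robot.read_camera("scene");o=robot.observe();print(o["tool_pos"],o["contact_force"])
x0,y0=285,195
a=cv2.resize(s["pixels"][y0:y0+80,x0:x0+80],None,fx=7,fy=7,interpolation=cv2.INTER_CUBIC)
cv2.imwrite("pics/home.png",a[:,:,::-1])
```

```text
[ 0.58112644 -0.01850775  0.19179044] [4.4510184  0.17381442 0.46167685]
```

View pics/home.png

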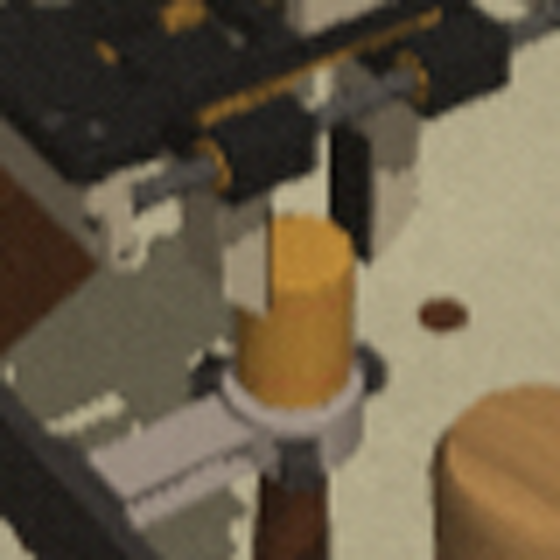

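The picture shows the head seated on the ring all round, with its lower rim at about (297,405) on the collar, and the fingertips well above the collar. The force has eased to about 0, so I release and rise.

Request:
step_arm([
  [[0,0,0],0],
  [[0,0,0],0],
  [[0,0,0],0],
  [[0,0,0],0],
  [[0,0,0],0],
  [[0,0,0],0],
], hand=90)

```text
time: 22.72
tool_pos: [0.5811, -0.0186, 0.192]
tool_rot: [-3.142, 0.0, 1.506]
contact_force: [-0.3, 0.4, -0.5]
opening: 0.0596
grip_force: 0.0
```

Request:
step_arm([
  [[0,0,-0.1],0],
  [[0,0,-0.3],0],
  [[0,0,-0.6],0],
  [[0,0,-1.0],0],
  [[0,0,-1.5],0],
  [[0,0,-2.0],0],
  [[0,0,-2.2],0],
  [[0,0,-2.2],0],
])

```text
time: 23.72
tool_pos: [0.5814, -0.0186, 0.3246]
tool_rot: [3.14, 0.0, 1.506]
contact_force: [0.2, -0.8, -0.4]
opening: 0.0595
grip_force: 0.0
```

Run:
```python
from h import *
from cell import robot
s=robot.read_camera("scene");o=robot.observe();print(o["tool_pos"],o["contact_force"],o["opening"])
x0,y0=285,195
a=cv2.resize(s["pixels"][y0:y0+80,x0:x0+80],None,fx=7,fy=7,interpolation=cv2.INTER_CUBIC)
c=np.array([.581,-.0195,.16]);an=np.linspace(0,2*np.pi,73);k=np.c_[np.cos(an),np.sin(an),0*an];b=a.copy()
for ctr,r in((c+[0,0,.0475],.018),(c-[0,0,.0025],.018),(c-[0,0,.0025],.0225)):
    q=(proj(s,ctr+k*r)-[x0,y0]+.5)*7-.5;cv2.polylines(b,[q.round().astype(np.int32)],True,(0,255,0),1)
cv2.imwrite("pics/done.png",np.hstack([a[:,150:520],b[:,150:520]])[:,:,::-1])
```

```text
[ 0.58100478 -0.01852778  0.32346356] [-0.12916292 -0.25794779 -1.44289411] 0.05956731357993988
```

View pics/done.png

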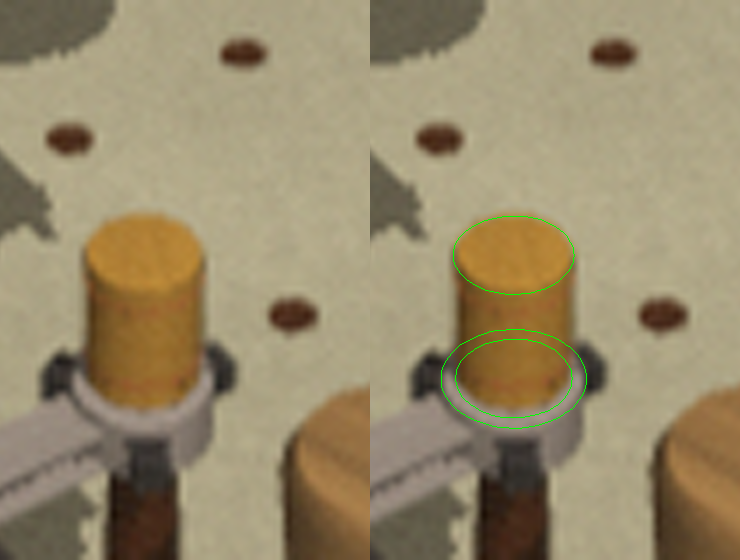

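The head sits concentric and upright on the collar, with its top-face rim at about (145,214) matching the predicted home height of about 22.5 mm. The force data agree: the push climbed linearly at 2 N/mm to 20 N, which is the ring's spring rate, so the head had landed.

```bash
python3 -c "
from cell import robot
print(robot.hand_in())"
```

```text
the job is handed in; nothing more can be done
None
```

The brass mallet is hanging in the empty ring, pressed home to about 20 N, eased off and let go; I handed the job in at about 24 s, and the hand-in call returned no verdict.

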